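Crack the specimen case's combination lock and take it off the hasp

ROBOT

A 6-joint arm with a two-finger parallel gripper is mounted at the origin on the work surface. World frame = base frame: x ahead of the robot, y to its left, z up, the work surface at z = 0. Lengths are in m, angles in rad, forces in N, time in s.
With the tool pointing down it reaches from about 0.35 to 0.775 m from the base axis. Payload 5.5 kg.
Tool frame: the origin (TCP) lies midway between the tips of the shut fingers; the grasp point (between the pads) lies 19 mm behind it; z points along the fingers, y is the line along which they close (so a half turn about z gives the same grasp; the last joint's range is limited). The gripper opens to 85 mm and grips with 20 to 120 N. Pads are 22 mm wide; open, the fingers measure 114 mm over their backs; the gripper's body (76 mm by 85 mm) begins 54 mm behind the grasp point. The pads swing forward as they close: fully open they stand 13 mm farther back than shut.
Start: joints at [1.152, 0.313, 0.046, 1.304, 0, 1.431], TCP at [0.158, 0.553, 0.193] pointing down, gripper open.
Joint ranges: [-2.76, 2.76], [-0.86, 1.69], [-1.03, 1.26], [-2.2, 2.34], [-1.47, 1.5], [-3.14, 3.14]. Speed limits (rad/s): [2.57, 2.57, 3.14, 3.14, 3.14, 3.14].

INTERFACE

Orientations are given as a unit quaternion [w, x, y, z].
In Python, from workcell import env gives the robot as it stands. The module is installed in compiled form; this text tells all that it offers.
- The arm moves only by the tool servo_tool, never from a script. Its argument "increments" is a list of rows, each an object of numbers: "grip": the closure, from 0 (fully open) to 1 (shut); "x", "y", "z": the shift along the tool's x, y, z in mm; "roll": the turn about the tool's z in degrees. In form: [{"grip": .., "x": .., "y": .., "z": .., "roll": ..}, ...]. A call has 1 to 5 rows; each row shifts and turns the commanded pose from where the row before left it, along the tool's axes as they then stand; what a row does not reach is not made up. A row lasts 1/12 s, in which the tool goes at most 41.7 mm and 7.16 degrees, less where a joint would pass 70% of its speed; a pose out of reach is approached as far as the arm can. A call is refused whole if a number of a shift passes 41.7 or a number of a turn 7.16, either way. A call with a gripper value outside its range is refused whole. The fingers move at their own pace and stop on an object; "grip_force" is the grip in N (left out, the last holds). Time passes only in rows, so rows that do not move let the fingers close. It gives the time, the measured TCP pose, the force, the opening and the grip force at its end, in the units of the state.
- env.get_state(): the state, without advancing time (a new reading comes with each control period).
- env.read_camera(name): name is "scene" or "top" or "wrist"; returns the picture (420x560x3 uint8, red, green, blue); there is no depth.
- env.get_calibration(name): a dict with "vertical_fov" (degrees; the focal length in pixels is half the picture's height over the tangent of half this angle, whatever the lens; pixels are square), "cx", "cy" (the principal point, pixels), "rvec" (rotation vector, rad) and "tvec" (3), from world to camera coordinates, as OpenCV has them; the wrist camera has in their place "tool_from_camera" (4x4, takes a point from camera to tool coordinates, whose origin is the TCP and whose axes are the flange's). Camera axes: x right, y down, z forward; pixel columns grow to the right and rows downward; lengths in m; the calibration is good to about 2 mm. A picture is of the moment at which its call begins: read the wrist's pose just before it. get_calibration takes no time and is no camera call.
- env.hand_in(): hands the job in; it is judged then, once.
The state is a dict: "clock": time; "joint_pos": joint angles; "qvel": joint speeds; "tau": joint torques, N m; "tcp_pos": TCP position; "orientation": TCP orientation; "wrist_force": force on the tool from outside, world axes, zero at the start; "ft_torque": the same for the moment, N m; "finger_gap": finger opening in m; "grip_force": force on a finger pad.
Only numpy, scipy, OpenCV 4.12 (cv2) and the standard library are available. Lean on these libraries where they do the work, as an engineer would, in place of code of your own. Each camera call takes 0.05 s, during which the arm holds its last target. There are 200 camera calls.

TASK

The opening number of the specimen case's combination lock is lost: turn its dial clockwise (seen from above), feeling for the opening notch, where the dial stops and the shackle pops up, then pull the shackle fully up, draw the lock out of the hasp towards the open end of its rails, and lift it by the shackle. Finish still holding the open lock up by its shackle, hanging level and clear of everything, its underside about 15 cm above the bench (12 cm at least). Leave everything else on the bench where it is.

Things in the scene. Friction and masses are not known exactly. Their poses are not given: they have to be found in the camera images.
- lock: The loose combination lock: dark steel block 130 x 62 x 44 mm (x, y, z), about 0.6 kg, lying between two rails on the case's ledge. Origin: centre of its underside, 8 mm above the bench at the start. x runs along its length towards the case, z up. On its top face: the dial at x = -33 mm and the shackle's legs at x = +22 and +50 mm, all at y = 0.
- dial_grip (a point): On the dial's axis, half-way up its grip bar, 20 mm above the lock's top face. The black dial is a disc 42 mm across and 7 mm thick, with an upright bar 36 mm long, 12 mm wide and 24 mm high on it (its top 12 mm above this point). x along the bar, z up; turns with the dial.
- dial (a joint): Angle of the dial, rad, growing clockwise from above; starts at 0 to 0.5. Friction about 0.05 N m. The opening notch lies at a hidden place 0.2 to 2.2 rad clockwise of the start. There the sprung shackle pops up and the dial is caught, stopping hard both ways with up to about 0.3 rad of play; no need for over 0.5 N m. Anticlockwise there is an end stop at -0.15.
- shackle_grip (a point): Centre of the shackle's crown: a level round steel bar 9 mm thick and about 28 mm long along x, its axis 42 mm above the lock's top face while shut; z up. Moves with the shackle. Grip it across y; both sides of it are free, and so is the space below it down to the hasp plate.
- shackle (a joint): How far the shackle is out of the lock, m, upward: 0 shut, about 0.008 popped up at the notch, 0.028 fully open (its stop; from there the lock rises with it). From popped to open takes under 5 N. Its far leg (x = +50 mm) reaches 12 mm into the lock when shut, through the hasp's eye; over 0.022 its end is above the hasp plate.
- hasp_eye (a point): Centre of the hasp's 14 mm square eye, mid-plate, 58 mm above the bench, axes as case. The hasp is a level steel plate 4 mm thick, 30 mm wide, fixed to the case, reaching from the case to 12 mm short of this point; its underside is 4 mm above the lock's top. It overlies the lock's end: the open lock must be drawn 30 mm or more (45 is ample) to -x before it can rise.
- case: The fixed grey specimen case with ledge, rails and hasp. Origin on the bench right below the lock's start; x points from the lock to the case (the rails' open end is at -x), z up. Ledge 8 mm thick, 150 mm long; a rail 10 mm high along each long side of the lock, 2 mm off it; case block 180 x 280 x 98 mm from x = 75 mm on, with a handle on top up to 120 mm.
- dish: Bystander: closed petri dish, 90 mm across, 15 mm high, loose; origin centre of the underside.
- jar: Bystander: sample jar, 48 mm across, 65 mm high, loose; origin centre of the underside.
- slidebox: Bystander: white slide box 70 x 100 x 26 mm, loose on top of the case; origin centre of the underside.
- flask: Bystander: bottle with a cap, 68 mm across, 160 mm high, loose; origin centre of the underside.
- scoop: Bystander: flat steel scoop about 165 mm long and 6 mm high lying along its x, loose; origin on the underside.
Not all that is in view belongs to the job. What is shaped like the lock but orange or pink is not meant.

How it is judged:
By the outcome, as a careful person would: the job done as asked, in the order asked, and still so for the second after the job is handed in, while the arm keeps its last pose, push and grip.
It also fails if it takes over 64 s, if anything falls off the work surface, if the arm or the gripper's body presses on something with over 40 N, if the wrist force passes 120 N, or if a joint passes its speed limit or range.

## Working session

There is one attempt and no reset: what is moved stays moved. The work goes in short steps, Python scripts to look and compute and a tool call to move; the robot and the scene stay as the last step left them, time stands still between calls to the robot, and variables do not carry over. Pictures are saved under pics/ and viewed, at most 10 in all, crops included, and the job is handed in when it is done.

Besides the shell and the picture viewer there is one more tool, called after "Request:" in YAML: its name, and indented under it one key for each argument. servo_tool: Moves the arm, as the interface text tells. Its arguments: {"type":"object","properties":{"increments":{"type":"array"},"grip_force":{"type":"number"}},"required":["increments"]}

```bash
mkdir -p pics; cat > h.py <<'E'
import numpy as np,cv2
from workcell import env
def K(c): 
    f=210/np.tan(np.radians(c["vertical_fov"])/2); return np.array([[f,0,c["cx"]],[0,f,c["cy"]],[0,0,1]])
def Rq(q):
    from scipy.spatial.transform import Rotation as R
    return R.from_quat([q[1],q[2],q[3],q[0]]).as_matrix()
def cam(name,st=None):
    c=env.get_calibration(name)
    if name=="wrist":
        st=st or env.get_state(); T=np.eye(4);T[:3,:3]=Rq(st["orientation"]);T[:3,3]=st["tcp_pos"]
        W=T@np.array(c["tool_from_camera"]); return K(c),W[:3,:3],W[:3,3]
    R=cv2.Rodrigues(np.array(c["rvec"],float))[0]; return K(c),R.T,-R.T@np.array(c["tvec"],float).ravel()
def ray(name,u,v,z,st=None):
    k,R,p=cam(name,st); d=R@np.linalg.inv(k)@[u,v,1]; return p+d*(z-p[2])/d[2]
def proj(name,P,st=None):
    k,R,p=cam(name,st); q=k@(R.T@(np.array(P)-p)); return q[:2]/q[2]
def snap(name,f):
    a=env.read_camera(name); cv2.imwrite("pics/"+f,a[:,:,::-1]); return a
E
python3 - <<'E'
from h import *
s=env.get_state();print({k:np.round(v,3) for k,v in s.items()})
for n in ("scene","top","wrist"):
    snap(n,n+"0.png");print(n,env.get_calibration(n))
E
```

```text
{'clock': np.float64(0.0), 'joint_pos': array([ 1.152,  0.314,  0.045,  1.304, -0.   ,  1.431]), 'qvel': array([ 0.002, -0.002,  0.   ,  0.001,  0.001,  0.001]), 'tau': array([ 1.0000e-03, -4.8062e+01,  2.9854e+01,  1.9000e-02, -0.0000e+00,
       -0.0000e+00]), 'tcp_pos': array([0.158, 0.552, 0.192]), 'orientation': array([-0.   ,  0.139,  0.99 , -0.001]), 'wrist_force': array([-0.114, -0.114, -0.204]), 'ft_torque': array([-0.022, -0.003, -0.065]), 'grip_force': np.float64(0.0), 'finger_gap': np.float64(0.085)}
scene {'vertical_fov': 50.92310737405796, 'cx': 273.6499099032132, 'cy': 213.84619559250652, 'rvec': array([ 2.03345266,  1.08993155, -0.50194307]), 'tvec': array([-0.37574833, -0.21426127,  1.27206982])}
top {'vertical_fov': 56.842179692701706, 'cx': 279.08997042003676, 'cy': 206.06298924261955, 'rvec': array([ 2.12805782, -2.188221  ,  0.11308535]), 'tvec': array([0.10079945, 0.56315567, 0.88848964])}
wrist {'vertical_fov': 71.14474722294605, 'cx': 280.65509408559683, 'cy': 209.46009981258226, 'tool_from_camera': array([[-4.97455186e-04, -9.59456938e-01, -2.81854815e-01,
         7.00480680e-02],
       [ 9.99999339e-01, -7.69555017e-04,  8.54695503e-04,
        -5.69764514e-04],
       [-1.03694632e-03, -2.81854204e-01,  9.59456686e-01,
        -1.79384872e-01],
       [ 0.00000000e+00,  0.00000000e+00,  0.00000000e+00,
         1.00000000e+00]])}
```

View pics/top0.png

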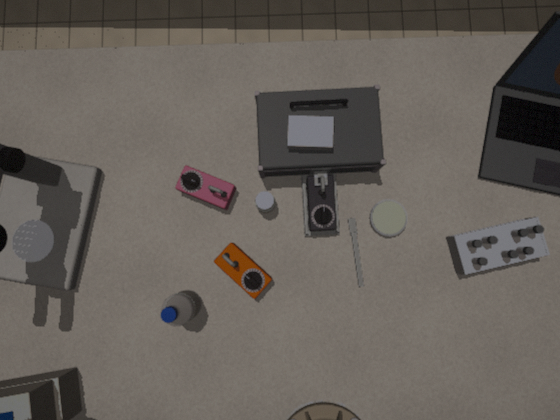

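View pics/scene0.png

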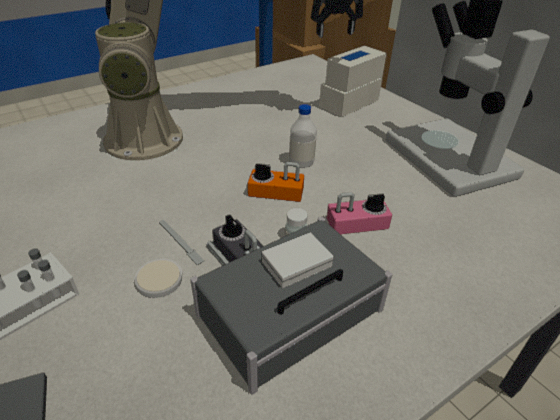

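The top view shows three lock shapes: a dark one between rails at (322,205), with its dial at (322,216) and shackle at (320,182), an orange one at (243,270) and a pink one at (206,187). I choose the dark one, which is attached to the grey case. Next is one close crop to check it.

```bash
python3 - <<'E'
from h import *
s=env.get_state()
print(proj("top",s["tcp_pos"]),proj("scene",s["tcp_pos"]))
a=ray("top",322,216,.06);b=ray("top",320,182,.09);print(a,b,np.degrees(np.arctan2(*(b-a)[1::-1])))
for p in ((258,92),(378,88),(260,172),(383,168)): print(ray("top",*p,.098))
i=cv2.imread("pics/top0.png")[150:250,260:400]
cv2.imwrite("pics/c1.png",cv2.resize(i,None,fx=5.6,fy=5.6,interpolation=cv2.INTER_CUBIC)*1)
E
```

```text
[ 32.25570468 421.72100204] [332.74098687  53.20267678]
[ 0.53687832 -0.01289309  0.06      ] [ 0.6107533 -0.0083915  0.09     ] 3.4870142257080006
[0.82154559 0.12553338 0.098     ]
[ 0.82232511 -0.14796147  0.098     ]
[0.63581806 0.12498987 0.098     ]
[ 0.63679427 -0.14863417  0.098     ]
```

View pics/c1.png

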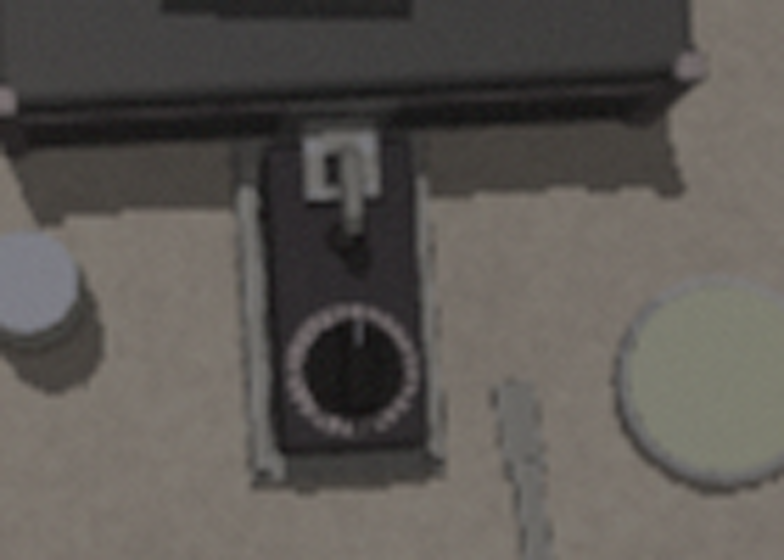

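The crop confirms it: dark lock, black dial and bar at about (355,368), shackle through the hasp eye at about (345,180), all between rails on the grey case. Now I'll move above it, with the tool's closing axis along world y.

Request:
servo_tool:
  increments:
    - {"grip": 0,"x": 0,"y": 0,"z": 0,"roll": -7}
    - {"grip": 0,"x": 0,"y": 0,"z": 0,"roll": -7}
    - {"grip": 0,"x": 0,"y": 0,"z": 0,"roll": -2}
    - {"grip": 0,"x": -21.8,"y": -33.2,"z": 0,"roll": 0}
    - {"grip": 0,"x": -21.8,"y": -33.2,"z": 0,"roll": 0}

```text
clock: 0.57
tcp_pos: [0.2014, 0.4865, 0.192]
orientation: [-0.0, -0.002, 1.0, -0.0]
wrist_force: [1.5, 0.1, 0.4]
finger_gap: 0.0852
grip_force: 0.0
```

Request:
servo_tool:
  increments:
    - {"grip": 0,"x": -21.8,"y": -33.2,"z": 0,"roll": 0}
    - {"grip": 0,"x": -21.8,"y": -33.2,"z": 0,"roll": 0}
    - {"grip": 0,"x": -21.8,"y": -33.2,"z": 0,"roll": 0}
    - {"grip": 0,"x": -21.8,"y": -33.2,"z": 0,"roll": 0}
    - {"grip": 0,"x": -21.8,"y": -33.2,"z": 0,"roll": 0}

```text
clock: 0.98
tcp_pos: [0.3113, 0.3188, 0.1929]
orientation: [-0.0, -0.001, 1.0, -0.0]
wrist_force: [-0.3, 0.7, -0.2]
finger_gap: 0.0854
grip_force: 0.0
```

Request:
servo_tool:
  increments:
    - {"grip": 0,"x": -21.8,"y": -33.2,"z": 0,"roll": 0}
    - {"grip": 0,"x": -21.8,"y": -33.2,"z": 0,"roll": 0}
    - {"grip": 0,"x": -21.8,"y": -33.2,"z": 0,"roll": 0}
    - {"grip": 0,"x": -21.8,"y": -33.2,"z": 0,"roll": 0}
    - {"grip": 0,"x": -21.8,"y": -33.2,"z": 0,"roll": 0}

```text
clock: 1.4
tcp_pos: [0.4205, 0.1527, 0.193]
orientation: [0.0, -0.0, 1.0, 0.0]
wrist_force: [0.0, -0.8, 0.6]
finger_gap: 0.0858
grip_force: 0.0
```

Request:
servo_tool:
  increments:
    - {"grip": 0,"x": -21.8,"y": -33.2,"z": 0,"roll": 0}
    - {"grip": 0,"x": -21.8,"y": -33.2,"z": 0,"roll": 0}
    - {"grip": 0,"x": -21.8,"y": -33.2,"z": 0,"roll": 0}
    - {"grip": 0,"x": -21.8,"y": -33.2,"z": 0,"roll": 0}
    - {"grip": 0,"x": -21.8,"y": -33.2,"z": 0,"roll": 0}

```text
clock: 1.82
tcp_pos: [0.5297, -0.0133, 0.1928]
orientation: [-0.0, -0.0, 1.0, 0.0]
wrist_force: [0.7, 1.3, -0.1]
finger_gap: 0.0857
grip_force: 0.0
```

Request:
servo_tool:
  increments:
    - {"grip": 0.3,"x": 0,"y": 0,"z": 0,"roll": 0}
    - {"grip": 0.3,"x": 0,"y": 0,"z": 0,"roll": 0}
    - {"grip": 0.3,"x": 0,"y": 0,"z": 0,"roll": 0}

```text
clock: 2.07
tcp_pos: [0.5285, -0.0114, 0.1924]
orientation: [-0.001, 0.0, 1.0, 0.0]
wrist_force: [-0.4, -0.0, -0.8]
finger_gap: 0.0599
grip_force: 0.0
```

```bash
python3 - <<'E'
from h import *
s=env.get_state();snap("wrist","w1.png");print({k:np.round(v,4) for k,v in s.items()})
E
```

```text
{'clock': np.float64(2.0667), 'joint_pos': array([-1.7370e-01,  2.2480e-01, -7.3600e-02,  1.2742e+00,  4.0000e-04,
       -1.7330e-01]), 'qvel': array([ 0.0291, -0.0195, -0.0119,  0.001 , -0.0008, -0.0014]), 'tau': array([-1.03190e+00, -4.21839e+01,  3.01367e+01, -1.63600e-01,
       -4.74000e-02, -6.10000e-03]), 'tcp_pos': array([ 0.5285, -0.0114,  0.1924]), 'orientation': array([-8.e-04,  2.e-04,  1.e+00,  4.e-04]), 'wrist_force': array([-0.4371, -0.0221, -0.8097]), 'ft_torque': array([-0.0071,  0.0322,  0.0042]), 'grip_force': np.float64(0.0), 'finger_gap': np.float64(0.0599)}
```

View pics/w1.png

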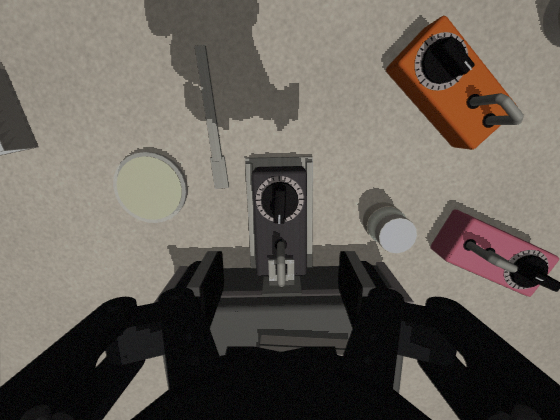

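The wrist view shows the dial at about (280,200) with its white mark pointing towards the case at (281,218). The shackle is at about (282,270), and the rails are upright in the picture. I'll crop it for precision.

```bash
python3 - <<'E'
from h import *
s=env.get_state()
for n,u,v,z in (("ringc",280,200,.055),("lockFL",253.5,167,.052),("lockFR",306,167,.052),("crown",282,270,.094),("caseL",170,291,.098),("caseR",403,291,.098)): print(n,ray("wrist",u,v,z,s).round(4))
i=cv2.imread("pics/w1.png")[145:295,230:330]
i=cv2.convertScaleAbs(i,alpha=1.8)
i=cv2.resize(i,None,fx=4,fy=4,interpolation=cv2.INTER_CUBIC)
cv2.imwrite("pics/c2.png",i)
E
```

```text
ringc [ 0.5401 -0.0121  0.055 ]
lockFL [ 0.5037 -0.041   0.052 ]
lockFR [0.5037 0.0162 0.052 ]
crown [ 0.6059 -0.01    0.094 ]
caseL [ 0.6284 -0.1285  0.098 ]
caseR [0.6285 0.1182 0.098 ]
```

View pics/c2.png

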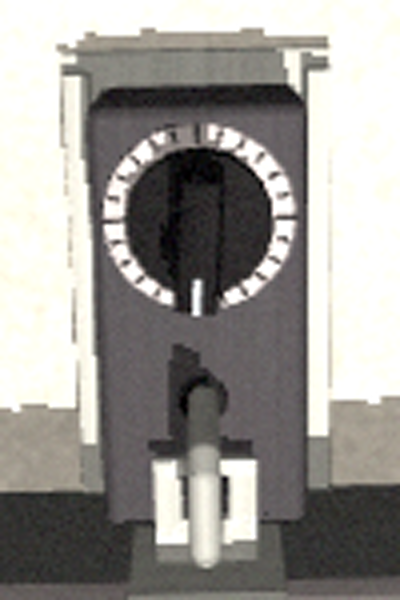

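```bash
python3 - <<'E'
from h import *
s=env.get_state()
s["tcp_pos"]=np.array([0.5285,-0.0114,0.1924])
f=lambda u,v:(230+u/4,145+v/4)
for n,u,v,z in (("ringc",200,217,.052),("ringtop",200,122,.052),("ringbot",200,312,.052),("lockFL",91,107,.052),("lockFR",303,107,.052),("lockBL",108,520,.052),("lockBR",303,520,.052),("bar+end",197,310,.083),("bar-end",203,160,.083),("eyetop",205,470,.06),("crown-end",205,390,.052),("crownfar",206,560,.09)): print(n,ray("wrist",*f(u,v),z,s).round(4))
E
```

```text
ringc [ 0.5401 -0.0128  0.052 ]
ringtop [ 0.5132 -0.0128  0.052 ]
ringbot [ 0.5683 -0.0128  0.052 ]
lockFL [ 0.5091 -0.0426  0.052 ]
lockFR [0.5091 0.0154 0.052 ]
lockBL [ 0.635  -0.0407  0.052 ]
lockBR [0.635  0.0185 0.052 ]
bar+end [ 0.5571 -0.0135  0.083 ]
bar-end [ 0.5175 -0.012   0.083 ]
eyetop [ 0.6143 -0.0113  0.06  ]
crown-end [ 0.5925 -0.0113  0.052 ]
crownfar [ 0.6261 -0.0111  0.09  ]
```

Request:
servo_tool:
  increments:
    - {"grip": 0.4,"x": -11.5,"y": -1.4,"z": 20,"roll": 2}
    - {"grip": 0.5,"x": 0,"y": 0,"z": 40,"roll": 0}
    - {"grip": 0.5,"x": 0,"y": 0,"z": 40,"roll": 0}
    - {"grip": 0.5,"x": 0,"y": 0,"z": 29,"roll": 0}
    - {"grip": 0.5,"x": 0,"y": 0,"z": 0,"roll": 0}

```text
clock: 2.53
tcp_pos: [0.5347, -0.0103, 0.0583]
orientation: [-0.005, 0.016, 1.0, 0.001]
wrist_force: [-1.1, 0.3, -0.6]
finger_gap: 0.0422
grip_force: 0.0
```

Request:
servo_tool:
  increments:
    - {"grip": 1,"x": 0,"y": 0,"z": 0,"roll": 0}
    - {"grip": 1,"x": 0,"y": 0,"z": 0,"roll": 0}
    - {"grip": 1,"x": 0,"y": 0,"z": 0,"roll": 0}
    - {"grip": 1,"x": 0,"y": 0,"z": 0,"roll": 0}
    - {"grip": 1,"x": 0,"y": 0,"z": 0,"roll": 0}
  grip_force: 25

```text
clock: 2.95
tcp_pos: [0.5421, -0.0129, 0.0659]
orientation: [0.002, 0.017, 1.0, -0.0]
wrist_force: [-0.6, 0.1, -0.4]
finger_gap: -0.0001
grip_force: 0.0
```

```bash
cat > st.py <<'E'
from h import *
s=env.get_state()
q=s["orientation"];print(s["clock"],"tcp",s["tcp_pos"].round(4),"yaw",np.degrees(2*np.arctan2(q[2],q[1])).round(2),"q6",s["joint_pos"][5].round(3),"F",s["wrist_force"].round(2),"T",s["ft_torque"].round(3),"gap",s["finger_gap"].round(4),s["grip_force"].round(1))
E
python3 st.py
```

```text
Traceback (most recent call last):
  File "st.py", line 3, in <module>
    q=s["orientation"];print(s["clock"],"tcp",s["tcp_pos"].round(4),"yaw",np.degrees(2*np.arctan2(q[2],q[1])).round(2),"q6",s["joint_pos"][5].round(3),"F",s["wrist_force"].round(2),"T",s["ft_torque"].round(3),"gap",s["finger_gap"].round(4),s["grip_force"].round(1))
                                                                                                                                                                                                                       ^^^^^^^^^^^^^^^^^^^^^
AttributeError: 'float' object has no attribute 'round'
```

```bash
sed -i 's/s\["finger_gap"\].round(4),s\["grip_force"\].round(1)/s["finger_gap"],s["grip_force"]/' st.py; python3 st.py; python3 - <<'E'
from h import *
a=snap("wrist","w2.png");b=snap("scene","s2.png");print(proj("scene",env.get_state()["tcp_pos"]))
c=cv2.resize(cv2.convertScaleAbs(b[170:290,160:300,::-1],alpha=1.5),(490,420),interpolation=cv2.INTER_CUBIC)
cv2.imwrite("pics/m2.png",np.hstack([cv2.convertScaleAbs(a[:,:,::-1],alpha=1.5)[:,130:430],c]))
E
```

```text
2.95 tcp [ 0.5421 -0.0129  0.0659] yaw 178.04 q6 -0.138 F [-0.64  0.12 -0.44] T [-0.003  0.024  0.002] gap -6.134841183967548e-05 0.0
[231.78393462 227.40007338]
```

View pics/m2.png

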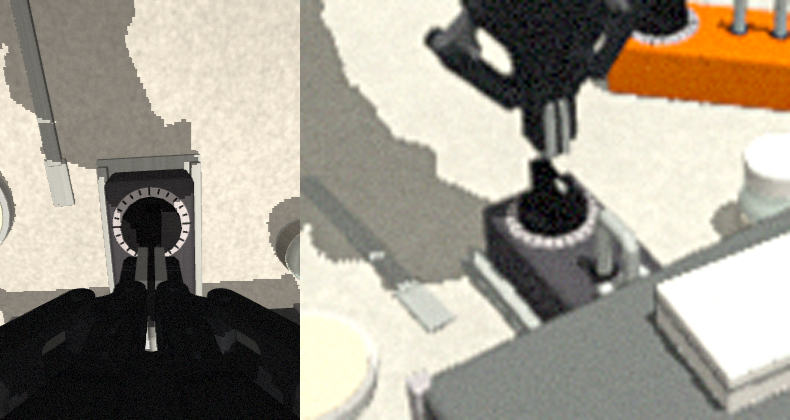

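```bash
python3 - <<'E'
from h import *
s=env.get_state();p=s["tcp_pos"];print("now",p.round(4))
print("tcp wrist",proj("wrist",p,s),"20mm behind",proj("wrist",p+[0,0,.02],s),proj("wrist",p+[0,0,.03],s))
for n,P in (("ring",(.540,-.0128,.052)),("lockF",(.509,-.0136,.052)),("bartop",(.540,-.0128,.083))): print(n,"wrist",proj("wrist",P,s),"scene",proj("scene",P))
for d in (0,.02,.025,.03): print(d,proj("scene",p+[0,0,d]))
# ring centre in w2 by wrist (280,222)
print(ray("wrist",281,222,.052,s))
E
```

```text
now [ 0.5414 -0.0129  0.0651]
tcp wrist [281.8335477  235.13169678] 20mm behind [281.98173997 247.63770582] [282.0689003  254.99320371]
ring wrist [281.88460499 226.25876476] scene [231.80745076 231.8955181 ]
lockF wrist [279.10725344 182.3934275 ] scene [223.97936622 223.66033759]
bartop wrist [282.1208626  243.94954265] scene [231.04541163 220.13343914]
0 [231.78393462 227.40007338]
0.02 [231.29063824 219.72567731]
0.025 [231.16505414 217.77191856]
0.03 [231.03854609 215.80378551]
[ 0.53685352 -0.01330612  0.052     ]
```

The right half shows the closed fingertips at or just above the bar's top, at about (550,155). The real tips are therefore some 20 mm higher than the reported TCP, so I'll touch down gently on the bar to calibrate.

Request:
servo_tool:
  increments:
    - {"grip": 1,"x": 0,"y": 0,"z": 2,"roll": 0}
    - {"grip": 1,"x": 0,"y": 0,"z": 0,"roll": 0}

```text
clock: 3.22
tcp_pos: [0.5405, -0.0129, 0.0619]
orientation: [-0.0, 0.017, 1.0, 0.0]
wrist_force: [0.1, 0.4, 0.4]
finger_gap: 0.0002
grip_force: 0.0
```

Request:
servo_tool:
  increments:
    - {"grip": 1,"x": 0,"y": 0,"z": 2,"roll": 0}
    - {"grip": 1,"x": 0,"y": 0,"z": 0,"roll": 0}

```text
clock: 3.38
tcp_pos: [0.5403, -0.0128, 0.0595]
orientation: [-0.0, 0.017, 1.0, 0.0]
wrist_force: [-0.2, 0.8, 0.8]
finger_gap: 0.0001
grip_force: 0.0
```

Request:
servo_tool:
  increments:
    - {"grip": 1,"x": 0,"y": 0,"z": 2,"roll": 0}
    - {"grip": 1,"x": 0,"y": 0,"z": 0,"roll": 0}

```text
clock: 3.55
tcp_pos: [0.5403, -0.0128, 0.0575]
orientation: [-0.0, 0.017, 1.0, 0.0]
wrist_force: [-0.2, -0.9, 0.0]
finger_gap: 0.0002
grip_force: 0.0
```

Request:
servo_tool:
  increments:
    - {"grip": 1,"x": 0,"y": 0,"z": 2,"roll": 0}
    - {"grip": 1,"x": 0,"y": 0,"z": 0,"roll": 0}

```text
clock: 3.72
tcp_pos: [0.5404, -0.0127, 0.0556]
orientation: [-0.0, 0.017, 1.0, 0.0]
wrist_force: [0.3, -0.1, 0.3]
finger_gap: 0.0002
grip_force: 0.0
```

Request:
servo_tool:
  increments:
    - {"grip": 1,"x": 0,"y": 0,"z": 2,"roll": 0}
    - {"grip": 1,"x": 0,"y": 0,"z": 0,"roll": 0}

```text
clock: 3.88
tcp_pos: [0.5404, -0.0127, 0.0536]
orientation: [-0.0, 0.017, 1.0, 0.0]
wrist_force: [0.5, 0.0, -1.0]
finger_gap: -0.0004
grip_force: 0.0
```

```bash
python3 st.py; python3 - <<'E'
from h import *
s=env.get_state()
a=snap("wrist","w3.png");b=snap("scene","s3.png");print(proj("scene",s["tcp_pos"]))
c=cv2.resize(cv2.convertScaleAbs(b[190:260,190:270,::-1],alpha=1.8),(480,420),interpolation=cv2.INTER_CUBIC)
cv2.imwrite("pics/m3.png",np.hstack([cv2.resize(cv2.convertScaleAbs(a[170:310,230:330,::-1],alpha=2.2),(300,420)),c]))
E
```

```text
3.8833 tcp [ 0.5404 -0.0127  0.0536] yaw 178.03 q6 -0.138 F [ 0.51  0.05 -0.96] T [ 0.013  0.005 -0.013] gap -0.0004146215091767229 0.0
[231.89938986 231.38871321]
```

View pics/m3.png

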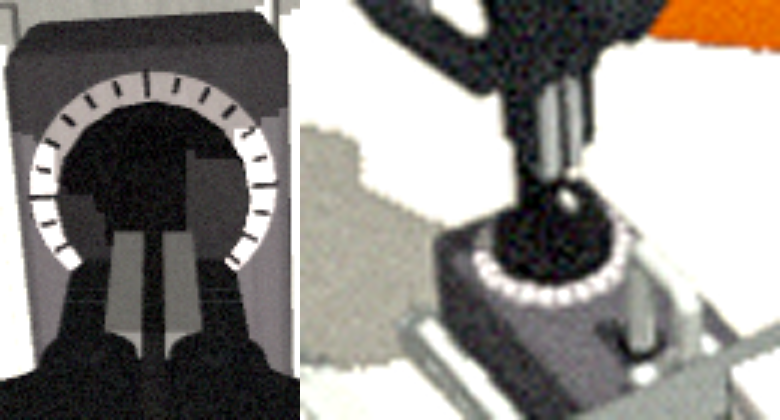

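The wrist half shows the pads ending above the bar at about pixel (281,247), and the scene half shows the tips right at the bar's top. There is no contact yet, so I'll keep feeling downwards.

Request:
servo_tool:
  increments:
    - {"grip": 1,"x": 0,"y": 0,"z": 2,"roll": 0}
    - {"grip": 1,"x": 0,"y": 0,"z": 0,"roll": 0}

```text
clock: 4.15
tcp_pos: [0.5405, -0.0128, 0.0517]
orientation: [-0.0, 0.017, 1.0, 0.0]
wrist_force: [0.4, 0.4, 0.5]
finger_gap: 0.0003
grip_force: 0.0
```

Request:
servo_tool:
  increments:
    - {"grip": 1,"x": 0,"y": 0,"z": 2,"roll": 0}
    - {"grip": 1,"x": 0,"y": 0,"z": 0,"roll": 0}

```text
clock: 4.32
tcp_pos: [0.5404, -0.0127, 0.0496]
orientation: [-0.0, 0.017, 1.0, 0.0]
wrist_force: [0.4, -0.5, -0.1]
finger_gap: -0.0001
grip_force: 0.0
```

Request:
servo_tool:
  increments:
    - {"grip": 1,"x": 0,"y": 0,"z": 2,"roll": 0}
    - {"grip": 1,"x": 0,"y": 0,"z": 0,"roll": 0}

```text
clock: 4.48
tcp_pos: [0.5404, -0.0127, 0.0476]
orientation: [-0.0, 0.017, 1.0, 0.0]
wrist_force: [-0.2, -0.6, 0.4]
finger_gap: 0.0003
grip_force: 0.0
```

Request:
servo_tool:
  increments:
    - {"grip": 1,"x": 0,"y": 0,"z": 2,"roll": 0}
    - {"grip": 1,"x": 0,"y": 0,"z": 0,"roll": 0}

```text
clock: 4.65
tcp_pos: [0.5407, -0.0128, 0.0458]
orientation: [0.0, 0.017, 1.0, 0.0]
wrist_force: [0.5, -0.5, -0.0]
finger_gap: 0.0
grip_force: 0.0
```

Request:
servo_tool:
  increments:
    - {"grip": 1,"x": 0,"y": 0,"z": 2,"roll": 0}
    - {"grip": 1,"x": 0,"y": 0,"z": 0,"roll": 0}

```text
clock: 4.82
tcp_pos: [0.5409, -0.0128, 0.0456]
orientation: [0.001, 0.017, 1.0, -0.0]
wrist_force: [-3.1, 0.6, 12.5]
finger_gap: -0.0002
grip_force: 5.9
```

Contact comes at reported z = 0.0458, where the bar's top is 0.083, so the real tips are about 37 mm above the reported TCP. I'll open, straddle the bar and grip it.

Request:
servo_tool:
  increments:
    - {"grip": 0.5,"x": 0,"y": 0,"z": -4,"roll": 0}
    - {"grip": 0.5,"x": 0,"y": 0,"z": 0,"roll": 0}
    - {"grip": 0.5,"x": 0,"y": 0,"z": 0,"roll": 0}
    - {"grip": 0.5,"x": 0,"y": 0,"z": 10,"roll": 0}
    - {"grip": 0.5,"x": 0,"y": 0,"z": 10,"roll": 0}

```text
clock: 5.23
tcp_pos: [0.541, -0.0128, 0.0274]
orientation: [0.0, 0.017, 1.0, -0.0]
wrist_force: [-0.2, -0.1, -0.7]
finger_gap: 0.0426
grip_force: 0.0
```

Request:
servo_tool:
  increments:
    - {"grip": 1,"x": 0,"y": 0,"z": 2,"roll": 0}
    - {"grip": 1,"x": 0,"y": 0,"z": 0,"roll": 0}
    - {"grip": 1,"x": 0,"y": 0,"z": 0,"roll": 0}
    - {"grip": 1,"x": 0,"y": 0,"z": 0,"roll": 0}
    - {"grip": 1,"x": 0,"y": 0,"z": 0,"roll": 0}

```text
clock: 5.65
tcp_pos: [0.54, -0.0127, 0.0254]
orientation: [-0.001, 0.017, 1.0, 0.0]
wrist_force: [0.1, 0.0, -5.0]
finger_gap: 0.0114
grip_force: 30.1
```

```bash
python3 st.py
```

```text
5.65 tcp [ 0.54   -0.0127  0.0254] yaw 178.02 q6 -0.138 F [ 0.09  0.02 -4.96] T [ 0.015  0.188 -0.015] gap 0.011353978923388987 30.118648409843445
```

Request:
servo_tool:
  increments:
    - {"grip": 1,"x": 0,"y": 0,"z": 0,"roll": 3}
    - {"grip": 1,"x": 0,"y": 0,"z": 0,"roll": 3}
    - {"grip": 1,"x": 0,"y": 0,"z": 0,"roll": 3}
    - {"grip": 1,"x": 0,"y": 0,"z": 0,"roll": 0}
  grip_force: 20

```text
clock: 5.98
tcp_pos: [0.5401, -0.0126, 0.0256]
orientation: [-0.001, 0.096, 0.995, 0.0]
wrist_force: [-0.8, -0.6, -5.6]
finger_gap: 0.0115
grip_force: 30.1
```

```bash
python3 st.py
```

```text
5.9833 tcp [ 0.5401 -0.0126  0.0256] yaw 168.96 q6 0.021 F [-0.81 -0.63 -5.58] T [-0.085  0.135 -0.036] gap 0.011491853312880024 30.083250403404236
```

Request:
servo_tool:
  increments:
    - {"grip": 1,"x": 0,"y": 0,"z": 0,"roll": 3}
    - {"grip": 1,"x": 0,"y": 0,"z": 0,"roll": 3}
    - {"grip": 1,"x": 0,"y": 0,"z": 0,"roll": 3}
    - {"grip": 1,"x": 0,"y": 0,"z": 0,"roll": 0}

```text
clock: 6.32
tcp_pos: [0.5402, -0.0127, 0.0256]
orientation: [-0.0, 0.173, 0.985, 0.0]
wrist_force: [-0.1, -0.1, -5.9]
finger_gap: 0.0115
grip_force: 30.1
```

```bash
python3 st.py
```

```text
6.3167 tcp [ 0.5402 -0.0127  0.0256] yaw 160.04 q6 0.176 F [-0.09 -0.08 -5.88] T [-0.104  0.145 -0.022] gap 0.011477547977876125 30.067361891269684
```

Request:
servo_tool:
  increments:
    - {"grip": 1,"x": 0,"y": 0,"z": 0,"roll": 3}
    - {"grip": 1,"x": 0,"y": 0,"z": 0,"roll": 3}
    - {"grip": 1,"x": 0,"y": 0,"z": 0,"roll": 3}
    - {"grip": 1,"x": 0,"y": 0,"z": 0,"roll": 3}
    - {"grip": 1,"x": 0,"y": 0,"z": 0,"roll": 0}

```text
clock: 6.73
tcp_pos: [0.5403, -0.0127, 0.0258]
orientation: [-0.0, 0.275, 0.961, -0.0]
wrist_force: [-0.5, 0.3, -6.0]
finger_gap: 0.0113
grip_force: 30.1
```

```bash
python3 st.py
```

```text
6.7333 tcp [ 0.5403 -0.0127  0.0258] yaw 148.09 q6 0.385 F [-0.55  0.28 -6.01] T [-0.108  0.146 -0.018] gap 0.011343918744545826 30.075179636478424
```

Request:
servo_tool:
  increments:
    - {"grip": 1,"x": 0,"y": 0,"z": 0,"roll": 3}
    - {"grip": 1,"x": 0,"y": 0,"z": 0,"roll": 3}
    - {"grip": 1,"x": 0,"y": 0,"z": 0,"roll": 3}
    - {"grip": 1,"x": 0,"y": 0,"z": 0,"roll": 3}
    - {"grip": 1,"x": 0,"y": 0,"z": 0,"roll": 0}

```text
clock: 7.15
tcp_pos: [0.5404, -0.0128, 0.0258]
orientation: [-0.0, 0.374, 0.928, -0.0]
wrist_force: [-0.5, -0.1, -5.8]
finger_gap: 0.0117
grip_force: 30.1
```

```bash
python3 st.py
```

```text
7.15 tcp [ 0.5404 -0.0128  0.0258] yaw 136.12 q6 0.594 F [-0.52 -0.11 -5.76] T [-0.078  0.244 -0.046] gap 0.011709162537388856 30.095849633216858
```

Request:
servo_tool:
  increments:
    - {"grip": 1,"x": 0,"y": 0,"z": 0,"roll": 3}
    - {"grip": 1,"x": 0,"y": 0,"z": 0,"roll": 3}
    - {"grip": 1,"x": 0,"y": 0,"z": 0,"roll": 3}
    - {"grip": 1,"x": 0,"y": 0,"z": 0,"roll": 0}

```text
clock: 7.48
tcp_pos: [0.5404, -0.0128, 0.0258]
orientation: [-0.0, 0.445, 0.896, -0.0]
wrist_force: [-0.4, 0.1, -5.6]
finger_gap: 0.0113
grip_force: 30.1
```

```bash
python3 st.py; python3 - <<'E'
from h import *
snap("scene","s4.png")
E
```

```text
7.4833 tcp [ 0.5404 -0.0128  0.0258] yaw 127.15 q6 0.75 F [-0.41  0.15 -5.59] T [-0.073  0.199 -0.036] gap 0.011288773149784633 30.113834738731384
```

Request:
servo_tool:
  increments:
    - {"grip": 1,"x": 0,"y": 0,"z": 0,"roll": 3}
    - {"grip": 1,"x": 0,"y": 0,"z": 0,"roll": 3}
    - {"grip": 1,"x": 0,"y": 0,"z": 0,"roll": 3}
    - {"grip": 1,"x": 0,"y": 0,"z": 0,"roll": 3}
    - {"grip": 1,"x": 0,"y": 0,"z": 0,"roll": 0}

```text
clock: 7.95
tcp_pos: [0.5405, -0.0128, 0.0259]
orientation: [-0.0, 0.536, 0.844, -0.0]
wrist_force: [0.2, 0.1, -6.1]
finger_gap: 0.0109
grip_force: 30.1
```

```bash
python3 st.py; cat > df.py <<'E'
from h import *
import sys
p=proj("scene",(.612,-.0115,.1));u,v=p.astype(int)
a=cv2.imread("pics/s3.png").astype(int);b=snap("scene",sys.argv[1])[:,:,::-1].astype(int);c=cv2.imread("pics/s4.png").astype(int)
f=lambda x,y:np.abs(x-y)[v-10:v+10,u-10:u+12].mean().round(2)
print(p,"s3-s4",f(a,c),"s4-now",f(c,b),"s3-now",f(a,b))
E
python3 df.py s5.png
```

```text
7.95 tcp [ 0.5405 -0.0128  0.0259] yaw 115.13 q6 0.96 F [ 0.2   0.13 -6.07] T [-0.001  0.286 -0.023] gap 0.010900145226134752 30.13619363307953
[250.59185871 233.90203552] s3-s4 9.91 s4-now 6.14 s3-now 9.28
```

Request:
servo_tool:
  increments:
    - {"grip": 1,"x": 0,"y": 0,"z": 0,"roll": 3}
    - {"grip": 1,"x": 0,"y": 0,"z": 0,"roll": 3}
    - {"grip": 1,"x": 0,"y": 0,"z": 0,"roll": 3}
    - {"grip": 1,"x": 0,"y": 0,"z": 0,"roll": 0}

```text
clock: 8.33
tcp_pos: [0.5406, -0.0129, 0.026]
orientation: [0.0, 0.601, 0.799, -0.0]
wrist_force: [-0.0, -0.1, -5.4]
finger_gap: 0.0113
grip_force: 30.2
```

```bash
python3 st.py; python3 df.py s6.png
```

```text
8.3333 tcp [ 0.5406 -0.0129  0.026 ] yaw 106.12 q6 1.117 F [-0.03 -0.1  -5.4 ] T [-0.059  0.248 -0.047] gap 0.011292006372887249 30.16646683216095
[250.59185871 233.90203552] s3-s4 9.91 s4-now 6.48 s3-now 8.94
```

Request:
servo_tool:
  increments:
    - {"grip": 1,"x": 0,"y": 0,"z": 0,"roll": 3}
    - {"grip": 1,"x": 0,"y": 0,"z": 0,"roll": 3}
    - {"grip": 1,"x": 0,"y": 0,"z": 0,"roll": 3}
    - {"grip": 1,"x": 0,"y": 0,"z": 0,"roll": 0}

```text
clock: 8.72
tcp_pos: [0.5407, -0.0129, 0.026]
orientation: [0.0, 0.662, 0.75, 0.0]
wrist_force: [-0.2, -0.1, -5.2]
finger_gap: 0.0115
grip_force: 30.2
```

```bash
python3 st.py; python3 - <<'E'
from h import *
o=[]
for f in ("s3","s4","s6"):
    o.append(cv2.resize(cv2.convertScaleAbs(cv2.imread(f"pics/{f}.png")[205:265,225:275],alpha=2),(260,312),interpolation=cv2.INTER_CUBIC))
cv2.imwrite("pics/m4.png",np.hstack(o))
E
```

```text
8.7167 tcp [ 0.5407 -0.0129  0.026 ] yaw 97.12 q6 1.274 F [-0.17 -0.13 -5.17] T [-0.091  0.198 -0.032] gap 0.011484245091512092 30.19033133983612
```

View pics/m4.png

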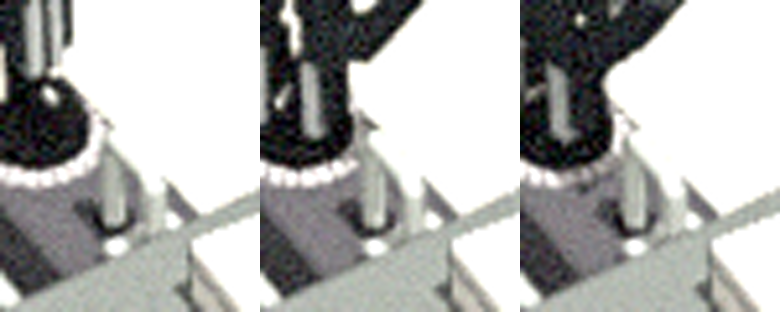

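The shackle stands unchanged in all three frames (legs at about x = 110–160 of each tile), so it hasn't popped yet. I'll keep turning.

Request:
servo_tool:
  increments:
    - {"grip": 1,"x": 0,"y": 0,"z": 0,"roll": 3}
    - {"grip": 1,"x": 0,"y": 0,"z": 0,"roll": 3}
    - {"grip": 1,"x": 0,"y": 0,"z": 0,"roll": 3}
    - {"grip": 1,"x": 0,"y": 0,"z": 0,"roll": 0}

```text
clock: 9.05
tcp_pos: [0.5406, -0.0129, 0.026]
orientation: [0.0, 0.718, 0.696, -0.0]
wrist_force: [0.1, 0.0, -5.2]
finger_gap: 0.0114
grip_force: 30.2
```

```bash
python3 st.py
```

```text
9.05 tcp [ 0.5406 -0.0129  0.026 ] yaw 88.14 q6 1.431 F [ 0.1   0.02 -5.22] T [-0.055  0.23   0.022] gap 0.01142752336084094 30.176745057106018
```

Request:
servo_tool:
  increments:
    - {"grip": 1,"x": 0,"y": 0,"z": 0,"roll": 3}
    - {"grip": 1,"x": 0,"y": 0,"z": 0,"roll": 3}
    - {"grip": 1,"x": 0,"y": 0,"z": 0,"roll": 3}
    - {"grip": 1,"x": 0,"y": 0,"z": 0,"roll": 0}

```text
clock: 9.38
tcp_pos: [0.5406, -0.0129, 0.026]
orientation: [0.0, 0.771, 0.637, -0.0]
wrist_force: [0.2, -1.3, -5.4]
finger_gap: 0.0109
grip_force: 30.2
```

```bash
python3 st.py; python3 df.py s7.png
```

```text
9.3833 tcp [ 0.5406 -0.0129  0.026 ] yaw 79.16 q6 1.588 F [ 0.19 -1.34 -5.44] T [-0.087  0.176 -0.075] gap 0.010898090425950857 30.20854890346527
[250.59185871 233.90203552] s3-s4 9.91 s4-now 12.7 s3-now 12.61
```

Request:
servo_tool:
  increments:
    - {"grip": 1,"x": 0,"y": 0,"z": 0,"roll": 3}
    - {"grip": 1,"x": 0,"y": 0,"z": 0,"roll": 3}
    - {"grip": 1,"x": 0,"y": 0,"z": 0,"roll": 0}

```text
clock: 9.68
tcp_pos: [0.5407, -0.0129, 0.026]
orientation: [0.0, 0.803, 0.596, 0.0]
wrist_force: [0.0, -1.3, -4.6]
finger_gap: 0.0113
grip_force: 30.2
```

```bash
python3 st.py; python3 df.py s8.png;python3 - <<'E'
from h import *
o=[]
for f in ("s6","s7","s8"):
    o.append(cv2.resize(cv2.convertScaleAbs(cv2.imread(f"pics/{f}.png")[205:265,225:275],alpha=2),(260,312),interpolation=cv2.INTER_CUBIC))
cv2.imwrite("pics/m5.png",np.hstack(o))
E
```

```text
9.6833 tcp [ 0.5407 -0.0129  0.026 ] yaw 73.14 q6 1.693 F [ 0.03 -1.35 -4.59] T [-0.094  0.203 -0.065] gap 0.011341529002926265 30.20383358001709
[250.59185871 233.90203552] s3-s4 9.91 s4-now 12.81 s3-now 12.98
```

View pics/m5.png

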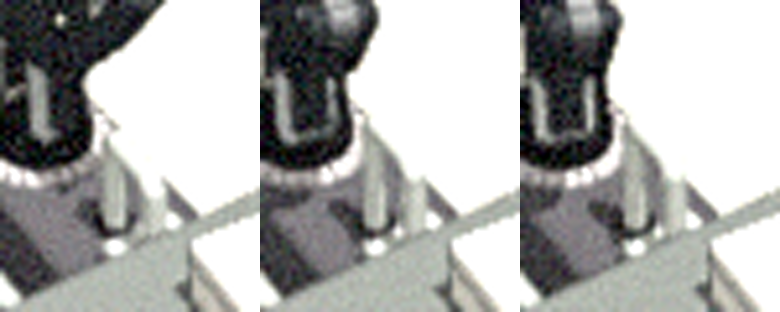

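From the second tile on, the shackle's near top end looks about 3 px higher (row 118 against 130 before), so it may have popped. I'll turn on to feel the hard stop.

Request:
servo_tool:
  increments:
    - {"grip": 1,"x": 0,"y": 0,"z": 0,"roll": 3}
    - {"grip": 1,"x": 0,"y": 0,"z": 0,"roll": 2}
    - {"grip": 1,"x": 0,"y": 0,"z": 0,"roll": 0}

```text
clock: 9.98
tcp_pos: [0.5407, -0.0127, 0.026]
orientation: [-0.0, 0.828, 0.56, 0.0]
wrist_force: [-0.2, 0.1, -5.7]
finger_gap: 0.0113
grip_force: 30.2
```

```bash
python3 st.py; python3 - <<'E'
from h import *
# vertical shift of shackle patch between frames
g=lambda f:cv2.imread(f"pics/{f}.png",0)[205:265,225:275]
for r in ("s3","s4","s5","s6"):
  for f in ("s4","s5","s6","s7","s8"):
    t=g(r)[22:42,22:34]; m=cv2.matchTemplate(g(f)[12:48,20:38],t,cv2.TM_CCOEFF_NORMED); _,v,_,l=cv2.minMaxLoc(m); print(r,f,round(v,3),l[0]-2,l[1]-10)
E
```

```text
9.9833 tcp [ 0.5407 -0.0127  0.026 ] yaw 68.17 q6 1.78 F [-0.24  0.14 -5.71] T [0.125 0.182 0.026] gap 0.011260003958291041 30.19573152065277
s3 s4 0.974 0 0
s3 s5 0.98 0 0
s3 s6 0.981 0 0
s3 s7 0.914 0 -2
s3 s8 0.916 0 -2
s4 s4 1.0 0 0
s4 s5 0.995 0 0
s4 s6 0.992 0 0
s4 s7 0.879 0 -2
s4 s8 0.882 0 -3
s5 s4 0.995 0 0
s5 s5 1.0 0 0
s5 s6 0.995 0 0
s5 s7 0.888 0 -3
s5 s8 0.891 0 -3
s6 s4 0.992 0 0
s6 s5 0.995 0 0
s6 s6 1.0 0 0
s6 s7 0.889 0 -3
s6 s8 0.892 0 -3
```

The template shift shows the shackle jumped 3 px (about 8 mm) between s6 and s7 and stays up, so it has popped. I'll release the dial, rise, roll back and go to the shackle.

Request:
servo_tool:
  increments:
    - {"grip": 0.5,"x": 0,"y": 0,"z": 0,"roll": 0}
    - {"grip": 0.5,"x": 0,"y": 0,"z": 0,"roll": 0}
    - {"grip": 0.5,"x": 0,"y": 0,"z": 0,"roll": 0}
    - {"grip": 0.5,"x": 0,"y": 0,"z": -30,"roll": 0}
    - {"grip": 0.5,"x": 0,"y": 0,"z": -30,"roll": 0}

```text
clock: 10.4
tcp_pos: [0.5391, -0.0127, 0.0855]
orientation: [-0.001, 0.829, 0.56, -0.001]
wrist_force: [0.6, -0.3, 0.7]
finger_gap: 0.0428
grip_force: 0.0
```

Request:
servo_tool:
  increments:
    - {"grip": 0.4,"x": 0,"y": 0,"z": -30,"roll": 0}
    - {"grip": 0.4,"x": 0,"y": 0,"z": 0,"roll": -7}
    - {"grip": 0.4,"x": 0,"y": 0,"z": 0,"roll": -7}
    - {"grip": 0.4,"x": 0,"y": 0,"z": 0,"roll": -7}
    - {"grip": 0.4,"x": 0,"y": 0,"z": 0,"roll": -7}

```text
clock: 10.82
tcp_pos: [0.5414, -0.013, 0.117]
orientation: [0.001, 0.666, 0.746, 0.001]
wrist_force: [-0.3, 0.9, 0.3]
finger_gap: 0.0512
grip_force: 0.0
```

Request:
servo_tool:
  increments:
    - {"grip": 0.4,"x": 0,"y": 0,"z": 0,"roll": -7}
    - {"grip": 0.4,"x": 0,"y": 0,"z": 0,"roll": -7}
    - {"grip": 0.4,"x": 0,"y": 0,"z": 0,"roll": -7}
    - {"grip": 0.4,"x": 0,"y": 0,"z": 0,"roll": -7}
    - {"grip": 0.4,"x": 0,"y": 0,"z": 0,"roll": -7}

```text
clock: 11.23
tcp_pos: [0.5412, -0.013, 0.1167]
orientation: [0.001, 0.411, 0.912, 0.0]
wrist_force: [0.2, 0.8, 0.1]
finger_gap: 0.0509
grip_force: 0.0
```

Request:
servo_tool:
  increments:
    - {"grip": 0.4,"x": 0,"y": 0,"z": 0,"roll": -7}
    - {"grip": 0.4,"x": 0,"y": 0,"z": 0,"roll": -7}
    - {"grip": 0.4,"x": 0,"y": 0,"z": 0,"roll": -7}
    - {"grip": 0.4,"x": 0,"y": 0,"z": 0,"roll": -7}
    - {"grip": 0.4,"x": 0,"y": 0,"z": 0,"roll": -7}

```text
clock: 11.65
tcp_pos: [0.5412, -0.013, 0.1167]
orientation: [0.001, 0.118, 0.993, -0.0]
wrist_force: [0.8, -0.3, 0.0]
finger_gap: 0.051
grip_force: 0.0
```

Request:
servo_tool:
  increments:
    - {"grip": 0.4,"x": 0,"y": 0,"z": 0,"roll": -7}
    - {"grip": 0.4,"x": 0,"y": 0,"z": 0,"roll": -7}
    - {"grip": 0.4,"x": 0,"y": 0,"z": 0,"roll": -1}
    - {"grip": 0.4,"x": 0,"y": 0,"z": 0,"roll": 0}

```text
clock: 11.98
tcp_pos: [0.541, -0.0129, 0.1165]
orientation: [0.001, -0.008, 1.0, -0.0]
wrist_force: [-0.1, -0.8, 1.2]
finger_gap: 0.0513
grip_force: 0.0
```

```bash
python3 st.py; python3 - <<'E'
from h import *
s=env.get_state();a=snap("wrist","w5.png");snap("scene","s9.png")
print([proj("wrist",P,s).round(0) for P in ((.54,-.0128,.052),(.61,-.0115,.102))])
cv2.imwrite("pics/c5.png",cv2.resize(cv2.convertScaleAbs(a[120:320,200:360,::-1],alpha=1.8),None,fx=3,fy=3,interpolation=cv2.INTER_CUBIC))
E
```

```text
11.9833 tcp [ 0.541  -0.0129  0.1165] yaw 180.93 q6 -0.188 F [-0.1  -0.79  1.16] T [ 0.018 -0.05   0.026] gap 0.0512618340013866 0.0
[array([282., 207.]), array([282., 312.])]
```

Request:
servo_tool:
  increments:
    - {"grip": 0.4,"x": -35,"y": 0,"z": 0,"roll": 0}
    - {"grip": 0.4,"x": -34,"y": 0,"z": 0,"roll": 0}
    - {"grip": 0.4,"x": 0,"y": 0,"z": 20,"roll": 0}
    - {"grip": 0.4,"x": 0,"y": 0,"z": 20,"roll": 0}
    - {"grip": 0.4,"x": 0,"y": 0,"z": 0,"roll": 0}

```text
clock: 12.5
tcp_pos: [0.6074, -0.0112, 0.0719]
orientation: [-0.003, -0.008, 1.0, 0.001]
wrist_force: [-1.6, -0.0, -0.6]
finger_gap: 0.0513
grip_force: 0.0
```

Request:
servo_tool:
  increments:
    - {"grip": 0.4,"x": 0,"y": 0,"z": 15,"roll": 0}
    - {"grip": 0.4,"x": 0,"y": 0,"z": 10,"roll": 0}
    - {"grip": 0.4,"x": 0,"y": 0,"z": 6,"roll": 0}
    - {"grip": 0.4,"x": 0,"y": 0,"z": 0,"roll": 0}

```text
clock: 12.83
tcp_pos: [0.6084, -0.0114, 0.044]
orientation: [-0.001, -0.009, 1.0, 0.0]
wrist_force: [-1.0, -0.5, 0.4]
finger_gap: 0.0514
grip_force: 0.0
```

Request:
servo_tool:
  increments:
    - {"grip": 1,"x": 0,"y": 0,"z": 0,"roll": 0}
    - {"grip": 1,"x": 0,"y": 0,"z": 0,"roll": 0}
    - {"grip": 1,"x": 0,"y": 0,"z": 0,"roll": 0}
    - {"grip": 1,"x": 0,"y": 0,"z": 0,"roll": 0}
    - {"grip": 1,"x": 0,"y": 0,"z": 0,"roll": 0}
  grip_force: 60

```text
clock: 13.25
tcp_pos: [0.6103, -0.0117, 0.0459]
orientation: [0.001, -0.009, 1.0, -0.0]
wrist_force: [0.9, 0.2, 2.1]
finger_gap: 0.0071
grip_force: 58.5
```

```bash
python3 st.py
```

```text
13.25 tcp [ 0.6103 -0.0117  0.0459] yaw 181.01 q6 -0.168 F [0.88 0.19 2.07] T [-0.022 -0.028 -0.089] gap 0.007082237780433098 58.46169240307063
```

Gripped, with a gap of 7 mm. Now I'll pull the shackle up gradually.

Request:
servo_tool:
  increments:
    - {"grip": 1,"x": 0,"y": 0,"z": -4,"roll": 0}
    - {"grip": 1,"x": 0,"y": 0,"z": -4,"roll": 0}
    - {"grip": 1,"x": 0,"y": 0,"z": -4,"roll": 0}
    - {"grip": 1,"x": 0,"y": 0,"z": -4,"roll": 0}
    - {"grip": 1,"x": 0,"y": 0,"z": 0,"roll": 0}

```text
clock: 13.67
tcp_pos: [0.6099, -0.0114, 0.062]
orientation: [0.0, -0.009, 1.0, 0.0]
wrist_force: [0.3, 0.5, -0.4]
finger_gap: 0.0067
grip_force: 58.7
```

Request:
servo_tool:
  increments:
    - {"grip": 1,"x": 0,"y": 0,"z": -2,"roll": 0}
    - {"grip": 1,"x": 0,"y": 0,"z": 0,"roll": 0}

```text
clock: 13.83
tcp_pos: [0.6098, -0.0115, 0.0634]
orientation: [0.0, -0.009, 1.0, 0.0]
wrist_force: [0.7, 1.0, -0.3]
finger_gap: 0.0072
grip_force: 58.6
```

```bash
python3 st.py
```

```text
13.8333 tcp [ 0.6098 -0.0115  0.0634] yaw 181.03 q6 -0.168 F [ 0.69  1.01 -0.31] T [ 0.257 -0.157 -0.033] gap 0.007209522796282061 58.609265045961365
```

Request:
servo_tool:
  increments:
    - {"grip": 1,"x": 0,"y": 0,"z": -1,"roll": 0}
    - {"grip": 1,"x": 0,"y": 0,"z": 0,"roll": 0}

```text
clock: 14.0
tcp_pos: [0.6098, -0.0115, 0.064]
orientation: [0.0, -0.009, 1.0, 0.0]
wrist_force: [2.8, 0.5, -2.6]
finger_gap: 0.0071
grip_force: 58.5
```

Request:
servo_tool:
  increments:
    - {"grip": 1,"x": 0,"y": 0,"z": -1,"roll": 0}
    - {"grip": 1,"x": 0,"y": 0,"z": 0,"roll": 0}

```text
clock: 14.17
tcp_pos: [0.6095, -0.0115, 0.0649]
orientation: [-0.0, -0.009, 1.0, 0.0]
wrist_force: [1.6, 0.7, -3.2]
finger_gap: 0.0075
grip_force: 58.4
```

Request:
servo_tool:
  increments:
    - {"grip": 1,"x": 0,"y": 0,"z": -1,"roll": 0}
    - {"grip": 1,"x": 0,"y": 0,"z": 0,"roll": 0}

```text
clock: 14.33
tcp_pos: [0.6088, -0.0116, 0.0655]
orientation: [-0.001, -0.009, 1.0, 0.0]
wrist_force: [0.3, 0.2, -5.4]
finger_gap: 0.007
grip_force: 58.3
```

```bash
python3 st.py
```

```text
14.3333 tcp [ 0.6088 -0.0116  0.0655] yaw 181.02 q6 -0.168 F [ 0.31  0.2  -5.38] T [ 0.026 -0.171 -0.046] gap 0.006994986913463538 58.300200384512664
```

The weight is taken up at +20 mm, so the shackle is fully open. I'll ease down 1 mm and draw the lock out.

Request:
servo_tool:
  increments:
    - {"grip": 1,"x": 0,"y": 0,"z": 1,"roll": 0}
    - {"grip": 1,"x": 4,"y": 0,"z": 0,"roll": 0}
    - {"grip": 1,"x": 6,"y": 0,"z": 0,"roll": 0}
    - {"grip": 1,"x": 6,"y": 0,"z": 0,"roll": 0}
    - {"grip": 1,"x": 0,"y": 0,"z": 0,"roll": 0}

```text
clock: 14.75
tcp_pos: [0.591, -0.0117, 0.0646]
orientation: [-0.001, -0.009, 1.0, 0.0]
wrist_force: [-0.0, -0.4, -5.4]
finger_gap: 0.007
grip_force: 58.4
```

```bash
python3 st.py
```

```text
14.75 tcp [ 0.591  -0.0117  0.0646] yaw 181.02 q6 -0.173 F [-0.   -0.43 -5.37] T [-0.021  0.124  0.057] gap 0.006968603120251374 58.40392514053747
```

Request:
servo_tool:
  increments:
    - {"grip": 1,"x": 10,"y": 0,"z": 0,"roll": 0}
    - {"grip": 1,"x": 10,"y": 0,"z": 0,"roll": 0}
    - {"grip": 1,"x": 10,"y": 0,"z": 0,"roll": 0}
    - {"grip": 1,"x": 10,"y": 0,"z": 0,"roll": 0}
    - {"grip": 1,"x": 0,"y": 0,"z": 0,"roll": 0}

```text
clock: 15.17
tcp_pos: [0.5506, -0.0123, 0.0648]
orientation: [-0.002, -0.009, 1.0, 0.0]
wrist_force: [-1.1, -0.1, -6.0]
finger_gap: 0.007
grip_force: 58.5
```

```bash
python3 st.py; python3 - <<'E'
from h import *
s=env.get_state();a=snap("wrist","w6.png");b=snap("scene","s10.png")
c=cv2.resize(cv2.convertScaleAbs(b[170:280,180:300,::-1],alpha=1.8),(458,420),interpolation=cv2.INTER_CUBIC)
cv2.imwrite("pics/m6.png",np.hstack([cv2.convertScaleAbs(a[:,:,::-1],alpha=1.8)[:,130:430],c]))
# did the lock follow? dial ring white pixels near the expected new place
E
```

```text
15.1667 tcp [ 0.5506 -0.0123  0.0648] yaw 181.02 q6 -0.186 F [-1.12 -0.14 -6.05] T [-0.016  0.091  0.06 ] gap 0.007002403089542739 58.51162341052259
```

Request:
servo_tool:
  increments:
    - {"grip": 1,"x": 0,"y": 0,"z": -5,"roll": 0}
    - {"grip": 1,"x": 0,"y": 0,"z": -10,"roll": 0}
    - {"grip": 1,"x": 0,"y": 0,"z": -15,"roll": 0}
    - {"grip": 1,"x": 0,"y": 0,"z": 0,"roll": 0}

```text
clock: 15.6
tcp_pos: [0.556, -0.0129, 0.0981]
orientation: [0.002, -0.009, 1.0, -0.0]
wrist_force: [1.3, -0.2, -5.7]
finger_gap: 0.0073
grip_force: 58.5
```

Request:
servo_tool:
  increments:
    - {"grip": 1,"x": 0,"y": 0,"z": -20,"roll": 0}
    - {"grip": 1,"x": 0,"y": 0,"z": -25,"roll": 0}
    - {"grip": 1,"x": 0,"y": 0,"z": -25,"roll": 0}
    - {"grip": 1,"x": 0,"y": 0,"z": -20,"roll": 0}
    - {"grip": 1,"x": 0,"y": 0,"z": -15,"roll": 0}

```text
clock: 16.02
tcp_pos: [0.5547, -0.0127, 0.2022]
orientation: [0.001, -0.009, 1.0, -0.0]
wrist_force: [0.6, -0.1, -6.3]
finger_gap: 0.007
grip_force: 59.1
```

Request:
servo_tool:
  increments:
    - {"grip": 1,"x": 0,"y": 0,"z": -10,"roll": 0}
    - {"grip": 1,"x": 0,"y": 0,"z": 0,"roll": 0}
    - {"grip": 1,"x": 0,"y": 0,"z": 0,"roll": 0}
    - {"grip": 1,"x": 0,"y": 0,"z": 0,"roll": 0}

```text
clock: 16.35
tcp_pos: [0.553, -0.0124, 0.2086]
orientation: [-0.001, -0.009, 1.0, 0.0]
wrist_force: [-1.2, -0.3, -6.7]
finger_gap: 0.0075
grip_force: 59.2
```

```bash
python3 st.py; python3 - <<'E'
from h import *
s=env.get_state();a=snap("wrist","w7.png");b=snap("scene","s11.png")
p=s["tcp_pos"]; 
x0=p[0]-.036; y0=-.0128
for z in (.15,.194):
  for dx in (-.065,.065): print("expect",z,dx,proj("scene",(x0+dx,y0,z)).round())
c=cv2.resize(cv2.convertScaleAbs(b[90:300,130:360,::-1],alpha=1.6),(460,420),interpolation=cv2.INTER_CUBIC)
cv2.imwrite("pics/m7.png",np.hstack([cv2.convertScaleAbs(a[:,:,::-1],alpha=1.8)[:,130:430],c]))
E
```

```text
16.35 tcp [ 0.553  -0.0124  0.2086] yaw 181.03 q6 -0.186 F [-1.22 -0.31 -6.72] T [-0.041 -0.18  -0.   ] gap 0.007548816705571156 59.20030787587166
expect 0.15 -0.065 [208. 171.]
expect 0.15 0.065 [241. 204.]
expect 0.194 -0.065 [206. 152.]
expect 0.194 0.065 [240. 185.]
```

View pics/m7.png

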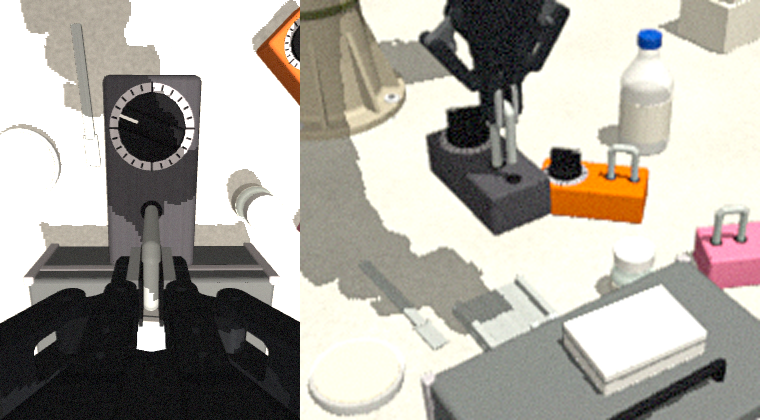

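The picture shows the lock hanging level from its open shackle, clear of rails and hasp. Its end mid-points, (521,190) and (454,125), match the predictions for an underside at 0.15 m, and nothing else has moved.

Request:
servo_tool:
  increments:
    - {"grip": 1,"x": 0,"y": 0,"z": 0,"roll": 0}
    - {"grip": 1,"x": 0,"y": 0,"z": 0,"roll": 0}
    - {"grip": 1,"x": 0,"y": 0,"z": 0,"roll": 0}
    - {"grip": 1,"x": 0,"y": 0,"z": 0,"roll": 0}
    - {"grip": 1,"x": 0,"y": 0,"z": 0,"roll": 0}

```text
clock: 16.87
tcp_pos: [0.5536, -0.0126, 0.2099]
orientation: [-0.0, -0.009, 1.0, 0.0]
wrist_force: [-0.1, -0.4, -5.5]
finger_gap: 0.0067
grip_force: 59.2
```

```bash
python3 st.py; python3 -c "
from workcell import env
print(env.hand_in())"
```

```text
16.8667 tcp [ 0.5536 -0.0126  0.2099] yaw 181.02 q6 -0.186 F [-0.13 -0.36 -5.54] T [-0.034 -0.147  0.027] gap 0.006746882743643256 59.19997852295637
the job is handed in; nothing more can be done
None
```

Handed in at 16.9 s: the open lock hangs level by its shackle, underside about 15 cm up, nothing else visibly moved; I confirmed the notch by the shackle popping up (seen on camera), not by turning the dial to a hard stop.

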